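# Run the skylight blind over the glass dome

### The job

The seedling under the glass dome needs shade: on the blind switch, the box with the broad flat paddle, push the paddle sideways towards the side where the dome stands and hold it well over for at least a second, so that the blind runs that way. Then let it go, so that it springs back to the middle. Do not push it the wrong way, leave the vent switch (the similar box with the thin ball-ended stick) alone and do not shift the dome.

Things in the scene. Friction and masses are not known exactly. Their poses are not given: they have to be found in the camera images.
- blind_switch: Blind switch: fixed grey plastic box, 110 (x) x 90 (y) x 55 mm high, aluminium top plate with a grey slot, from which a broad flat black paddle on a short steel stem stands up. Origin: centre of the box's underside, on the table; z up. The paddle's hinge lies along the box's x axis through x = y = 0, 35 mm above the table; it swings to the +y or -y side
- blind_paddle (a joint): Tilt of the paddle, rad: 0 upright (rest), positive when its top leans to the box's +y side, stops at +-0.6; well over is beyond 0.25. Spring 0.4 N m/rad (4 N at 80 mm over the table for 0.4 rad). Upright, the paddle is 44 mm wide (box x), 10 mm thick (y), from 69 to 115 mm above the table; the stem below 16 x 8 mm
- dome: Glass dome, 136 mm across, with a round wooden knob, on a round wooden base 160 mm across, a seedling in a terracotta pot inside; 204 mm high, 0.9 kg, loose. It stands 0.2 to 0.65 m from the blind switch, clearly on its +y or its -y side. Origin: centre of the underside
- vent_stick (a joint): Tilt in rad of the vent switch's spring-centred stick, 0 upright: a steel rod 8 mm thick with a black ball 18 mm across, 112 mm above the table at its top, on a box like the blind switch's, which stands 0.2 to 0.4 m from it. To be left alone
Not all that is in view belongs to the job. What is shaped like the part that bears vent_stick but red or yellow is not meant.

How it is judged:
On the way:
1. the paddle is held over to the dome's side (more than 0.25 rad) for a second (((y of dome in the frame of blind_switch above 0 m and value of joint blind_paddle above 0.25 rad) or (y of dome in the frame of blind_switch below 0 m and value of joint blind_paddle below -0.25 rad))), for 0.9 s.
At the end, for the whole second after the job is handed in: The paddle has been held over to the dome's side, more than 0.25 rad, for 0.9 s and is back in the middle (within 0.08 rad); the vent stick is upright (within 0.08 rad) and the dome stands upright within 20 mm of where it was (value of joint blind_paddle between -0.08 and 0.08 rad and value of joint vent_stick between -0.08 and 0.08 rad and distance of dome from where it was at the start of the episode below 0.02 m and angle between dome's own z axis and vertical below 0.1 rad); the robot touches nothing.
It fails at once if the paddle is pushed away from the dome (more than 0.2 rad) ((y of dome in the frame of blind_switch above 0 m and value of joint blind_paddle below -0.2 rad) or (y of dome in the frame of blind_switch below 0 m and value of joint blind_paddle above 0.2 rad)).
It fails at once if the vent stick is pushed (more than 0.2 rad either way) (value of joint vent_stick above 0.2 rad or value of joint vent_stick below -0.2 rad).
It fails at once if the dome is shifted (more than 20 mm) (distance of dome from where it was at the start of the episode above 0.02 m).
It also fails if it takes over 35 s, if anything falls off the work surface, if the arm or the gripper's body presses on something with over 40 N, if the wrist force passes 120 N, or if a joint passes its speed limit or range.

### The arm

A 6-joint arm with a two-finger parallel gripper is mounted at the origin on the work surface. World frame = base frame: x ahead of the robot, y to its left, z up, the work surface at z = 0. Lengths are in m, angles in rad, forces in N, time in s.
With the tool pointing down it reaches from about 0.35 to 0.85 m from the base axis. Payload 8.1 kg.
Tool frame: the origin (TCP) lies on the mounting face of the last link; the fingertips stand 186 mm ahead of it and the grasp point (between the pads) lies 167 mm ahead of it; y points along the fingers, x is the direction in which the jaws open and shut, and the axes are right-handed (so a half turn about y gives the same grasp; the last joint's range is limited). The gripper opens to 93 mm and grips with 3 to 60 N. Pads are 15 mm wide; open, the fingers measure 128 mm over their backs; the gripper's body (75 mm by 188 mm) begins 65 mm behind the grasp point.
Start: joints at [-1.213, 0.13, 1.488, -0, 1.523, -0.085], TCP at [0.257, -0.542, 0.405] pointing down, gripper open.
Joint ranges: [-2.96, 2.96], [-0.89, 2.26], [0.02, 2.5], [-1.34, 4.48], [0, 2.73], [-2.66, 2.66]. Speed limits (rad/s): [2.39, 2.39, 2.79, 3.14, 3.14, 3.14].

### API

Orientations are given as a rotation vector (axis times angle).
In Python, from plant import robot, imaging gives the robot as it stands.
- The arm moves only by the shell command python3 -m inch 'ROWS' [OPENING] [FORCE]. ROWS is JSON, a list of rows, each an object of numbers: "x", "y", "z": the shift along the tool's x, y, z in mm; "twist": the turn about the tool's y in rad. In form: [{"x": .., "y": .., "z": .., "twist": ..}, ...]. A call has 1 to 12 rows; each row shifts and turns the commanded pose from where the row before left it, along the tool's axes as they then stand; what a row does not reach is not made up. A row lasts 1/10 s, in which the tool goes at most 50 mm and 8.59 degrees, less where a joint would pass 70% of its speed; a pose out of reach is approached as far as the arm can. A call with a gripper value outside its range is refused whole. OPENING is the gripper command: -1 is shut, 1 is fully open, values between are in proportion, set as the call begins (- or left out, the last holds). The fingers move at their own pace and stop on an object; FORCE is the grip in N (left out, the last holds). Time passes only in rows, so rows that do not move let the fingers close. It gives the time, the measured TCP pose, the force and the opening at its end, in the units of the state.
- robot.read_state(): the state, without advancing time (a new reading comes with each control period).
- imaging.read_camera(name): name is "scene" or "top"; returns a dict with "color" (420x560x3 uint8, red, green, blue), "depth" (420x560 float32, m along the optical axis (not along the pixel's ray), 0 where there is no reading), "fx", "fy", "cx", "cy" (pixels), "k1" (the pictures are not rectified: a ray, as slopes to the right and down, at radius r is drawn at 1 + k1 r^2 times it, then the intrinsics apply), "rvec" (rotation vector, rad) and "tvec" (3), from world to camera coordinates, as OpenCV has them. Camera axes: x right, y down, z forward; pixel columns grow to the right and rows downward; lengths in m; the calibration is good to about 2 mm. A picture is of the moment at which its call begins.
- robot.close_job(): hands the job in, once; it reports no verdict.
The state is a dict: "t": time; "q": joint angles; "dq": joint speeds; "joint_torque": joint torques, N m; "tool_pos": TCP position; "orientation": TCP orientation; "force": force on the tool from outside, world axes, zero at the start; "wrist_torque": the same for the moment, N m; "opening": finger opening in m.
Only numpy, scipy, OpenCV 4.12 (cv2) and the standard library are available. Lean on these libraries where they do the work, as an engineer would, in place of code of your own. Each camera call takes 0.05 s, during which the arm holds its last target.

## Working session

There is one attempt and no reset: what is moved stays moved. The work goes in short steps, Python scripts to look and compute and a shell command to move; the robot and the scene stay as the last step left them, time stands still between calls to the robot, and variables do not carry over. Pictures are saved under pics/ and viewed, and the job is handed in when it is done.

```bash
mkdir -p pics; ls
cat > h.py <<'E'
import numpy as np, cv2
def K(c): return np.array([[c['fx'],0,c['cx']],[0,c['fy'],c['cy']],[0,0,1.]])
def und(c,uv):
    uv=np.array(uv,float).reshape(-1,1,2)
    return cv2.undistortPoints(uv,K(c),np.array([c['k1'],0,0,0,0.])).reshape(-1,2)
def RT(c): return cv2.Rodrigues(np.array(c['rvec'],float))[0],np.array(c['tvec'],float)
def onplane(c,uv,z):
    R,t=RT(c);n=und(c,uv);d=np.c_[n,np.ones(len(n))]@R;o=-R.T@t
    return o+d*((z-o[2])/d[:,2])[:,None]
def cloud(c):
    h,w=c['depth'].shape;u,v=np.meshgrid(np.arange(w),np.arange(h))
    n=und(c,np.stack([u,v],-1).reshape(-1,2));R,t=RT(c);d=c['depth'].reshape(-1,1)
    P=(np.c_[n,np.ones(len(n))]*d-t)@R
    P[d[:,0]==0]=np.nan
    return P.reshape(h,w,3)
E
python3 - <<'E'
from plant import robot, imaging
import cv2,pickle
for n in("scene","top"):
    c=imaging.read_camera(n);pickle.dump(c,open(n+'.pkl','wb'))
    cv2.imwrite(f'pics/{n}0.png',c['color'][...,::-1])
    print(n,c['k1'],c['fx'],c['tvec'])
print(robot.read_state())
E
```

```text
pics
scene -0.16340431769240088 493.78918241656834 [-0.35051713 -0.18151566  1.68395175]
top -0.10776534157982841 523.7324505784975 [-0.01367044  0.48607189  1.30621378]
{'t': 0.1, 'q': array([-1.21338877e+00,  1.31061633e-01,  1.48918518e+00,  4.50493876e-05,
        1.52304546e+00, -8.54215575e-02]), 'dq': array([-0.0012762 , -0.00298336, -0.00181342, -0.00066189,  0.00040897,
        0.00029903]), 'joint_torque': array([ 1.72481516e-03, -5.61341822e+01, -4.93096769e+01,  7.71457865e-02,
        2.90920789e-02, -7.61172510e-05]), 'tool_pos': array([ 0.25703747, -0.54191114,  0.40379833]), 'orientation': array([-1.3856556 ,  0.87808709, -0.87591093]), 'force': array([-0.44772001, -0.17103694, -0.18721516]), 'wrist_torque': array([-0.01260728, -0.00225167,  0.0400574 ]), 'opening': 0.09291589485418554}
```

View pics/scene0.png

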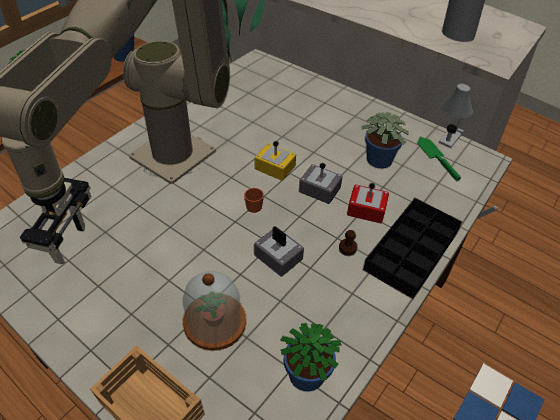

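View pics/top0.png

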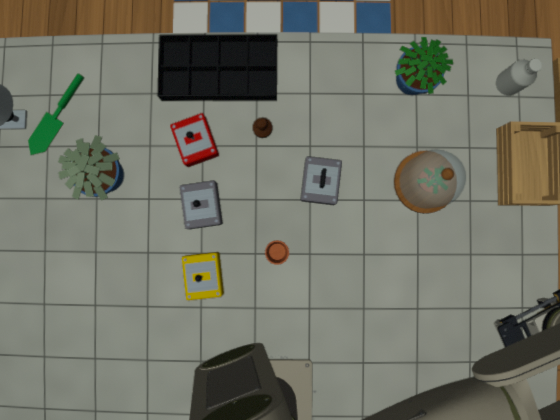

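Run:
```python
import pickle,cv2,numpy as np
from h import *
t=pickle.load(open('top.pkl','rb'));s=pickle.load(open('scene.pkl','rb'))
a=cv2.resize(t['color'][150:212,290:355],None,fx=6,fy=6,interpolation=3)
b=cv2.resize(s['color'][220:280,247:312],None,fx=6,fy=6,interpolation=3)
h=min(a.shape[0],b.shape[0]);cv2.imwrite('pics/crop.png',np.hstack([a[:h],b[:h]])[...,::-1])
P=cloud(t);X=P[...,0];Y=P[...,1];Z=P[...,2]
# blind box: region pixels
m=np.zeros(Z.shape,bool);m[145:215,285:360]=1
def rect(m,name):
    q=np.c_[X[m],Y[m]].astype(np.float32);r=cv2.minAreaRect(q);print(name,len(q),r,cv2.boxPoints(r).round(3).tolist())
rect(m&(Z>.045)&(Z<.065),'box')
rect(m&(Z>.075),'paddle'); print(np.nanmax(Z[m]))
mv=np.zeros(Z.shape,bool);mv[175:235,172:228]=1
rect(mv&(Z>.045)&(Z<.065),'vent')
md=np.zeros(Z.shape,bool);md[140:220,385:475]=1
rect(md&(Z>.01)&(Z<.03),'domebase');print(np.nanmax(Z[md]))
# colour-based: box footprint by ray
g=onplane(t,[[306,157],[341,160],[337,204],[302,201]],.055);print(g.round(3))
print('paddle top by ray',onplane(t,[[323,170],[323,187]],.115).round(3))
print('knob',onplane(t,[[447,174]],.195), 'base',onplane(t,[[425,183]],.02))
```

```text
box 1552 ((0.5581890344619751, -0.12558963894844055), (0.09025822579860687, 0.11053604632616043), 83.46283721923828) [[0.49799999594688416, -0.164000004529953], [0.6079999804496765, -0.1770000010728836], [0.6179999709129333, -0.08699999749660492], [0.5080000162124634, -0.07400000095367432]]
paddle 100 ((0.5574267506599426, -0.12562906742095947), (0.010683488100767136, 0.044029995799064636), 82.90911102294922) [[0.5350000262260437, -0.12800000607967377], [0.5789999961853027, -0.1340000033378601], [0.5799999833106995, -0.12300000339746475], [0.5360000133514404, -0.11800000071525574]]
0.11986566062063199
vent 1566 ((0.49609559774398804, 0.1707758605480194), (0.11071797460317612, 0.08851898461580276), 8.612964630126953) [[0.4350000023841858, 0.20600000023841858], [0.4480000138282776, 0.11900000274181366], [0.5569999814033508, 0.13500000536441803], [0.5440000295639038, 0.22300000488758087]]
domebase 565 ((0.5507782697677612, -0.3681739568710327), (0.15810975432395935, 0.10534758865833282), 19.60648536682129) [[0.45899999141693115, -0.3449999988079071], [0.49399998784065247, -0.4440000057220459], [0.6430000066757202, -0.39100000262260437], [0.6079999804496765, -0.2919999957084656]]
0.2084572251982855
[[ 0.613 -0.089  0.055]
 [ 0.606 -0.174  0.055]
 [ 0.499 -0.164  0.055]
 [ 0.505 -0.079  0.055]]
paddle top by ray [[ 0.574 -0.126  0.115]
 [ 0.535 -0.126  0.115]]
knob [[ 0.55818898 -0.3910729   0.195     ]] base [[ 0.55502882 -0.39017575  0.02      ]]
```

View pics/crop.png

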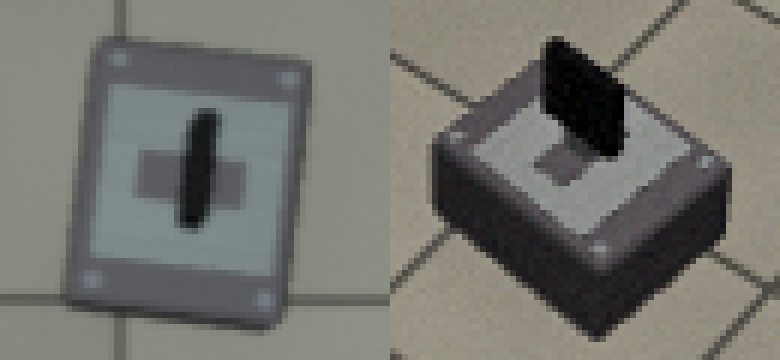

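```bash
cat > st.py <<'E'
from plant import robot
import cv2,numpy as np
s=robot.read_state();R=cv2.Rodrigues(s['orientation'])[0]
print('t',s['t'],'tcp',s['tool_pos'].round(4),'F',s['force'].round(2),'open',s['opening']);print(R.round(3))
tip=s['tool_pos']+R[:,1]*.186;print('tip',tip.round(4))
d=np.array([.5580,-.1256]);ax=np.array([np.cos(-.117),np.sin(-.117)]);n=np.array([-ax[1],ax[0]])
r=tip[:2]-d;print('box frame tip x,y mm',1e3*r@ax,1e3*r@n)
p=np.arctan2(R[1,0],R[0,0]);print('tool x heading deg',np.degrees(p),' box x -6.7')
for g in([-0.0,.085],[-.0,.03]): pass
def go(bx,by,z):
    w=np.r_[d+bx*ax+by*n,z]; print('to',(bx,by,z),'tool mm',(1e3*R.T@(w-tip)).round(1))
go(0,.08,.22);go(0,.08,.085);go(0,0.0,.085)
E
python3 st.py
```

```text
t 0.1 tcp [ 0.257  -0.5419  0.4038] F [-0.45 -0.17 -0.19] open 0.09291589485418554
[[ 0.428 -0.001  0.904]
 [-0.904  0.002  0.428]
 [-0.002 -1.     0.   ]]
tip [ 0.2569 -0.5416  0.2178]
box frame tip x,y mm -250.44455441442986 -448.3122421880942
tool x heading deg -64.62787709180003  box x -6.7
to (0, 0.08, 0.22) tool mm [-314.7   -1.6  492.8]
to (0, 0.08, 0.085) tool mm [-314.4  133.4  492.7]
to (0, 0.0, 0.085) tool mm [-246.7  133.3  450.3]
```

```bash
python3 -m inch '[{"y":-15},{"y":-25},{"x":-20,"z":30},{"x":-20,"z":30},{"x":-20,"z":30},{"x":-20,"z":30},{"x":-20,"z":30},{"x":-20,"z":30},{"x":-20,"z":30},{"x":-20,"z":30}]' -1 10
python3 -m inch '[{"x":-20,"z":30},{"x":-20,"z":30},{"x":-20,"z":30},{"x":-20,"z":30},{"x":-20,"z":30},{"x":-20,"z":30},{"x":-20,"z":30},{"x":-20,"z":30},{}]'
python3 -m inch '[{"twist":-0.14},{"twist":-0.14},{"twist":-0.14},{"twist":-0.14},{"twist":-0.14},{"twist":-0.14},{"twist":-0.14},{"twist":-0.03},{},{}]'; python3 st.py
```

```text
t 0.1 tcp [ 0.257  -0.5419  0.4038] F [-0.45 -0.17 -0.19] open 0.09291589485418554
[[ 0.428 -0.001  0.904]
 [-0.904  0.002  0.428]
 [-0.002 -1.     0.   ]]
tip [ 0.2569 -0.5416  0.2178]
box frame tip x,y mm -250.44455441442986 -448.3122421880942
tool x heading deg -64.62787709180003  box x -6.7
to (0, 0.08, 0.22) tool mm [-314.7   -1.6  492.8]
to (0, 0.08, 0.085) tool mm [-314.4  133.4  492.7]
to (0, 0.0, 0.085) tool mm [-246.7  133.3  450.3]$[0]: bad value
$[0]: bad value
$[0]: bad value
```

```bash
python3 -m inch '[{"x":0,"y":-15,"z":0,"twist":0},{"x":0,"y":-25,"z":0,"twist":0},{"x":-20,"y":0,"z":30,"twist":0},{"x":-20,"y":0,"z":30,"twist":0},{"x":-20,"y":0,"z":30,"twist":0},{"x":-20,"y":0,"z":30,"twist":0},{"x":-20,"y":0,"z":30,"twist":0},{"x":-20,"y":0,"z":30,"twist":0},{"x":-20,"y":0,"z":30,"twist":0},{"x":-20,"y":0,"z":30,"twist":0}]' -1 10
 python3 st.py
```

```text
t: 1.1
tool_pos: [0.4059, -0.2934, 0.446]
orientation: [-1.387, 0.876, -0.878]
force: [0.3, -0.3, -0.2]
opening: 0.0171
t 1.1 tcp [ 0.4059 -0.2934  0.446 ] F [ 0.29 -0.27 -0.2 ] open 0.017131883859873125
[[ 0.428  0.001  0.904]
 [-0.904 -0.001  0.428]
 [ 0.001 -1.     0.001]]
tip [ 0.4061 -0.2935  0.26  ]
box frame tip x,y mm -131.26133228352776 -184.53224114292254
tool x heading deg -64.63801988503285  box x -6.7
to (0, 0.08, 0.22) tool mm [-154.5   40.   251.7]
to (0, 0.08, 0.085) tool mm [-154.7  175.   251.6]
to (0, 0.0, 0.085) tool mm [-86.9 175.1 209.1]
```

```bash
python3 -m inch '[{"x":-20,"y":0,"z":30,"twist":0},{"x":-20,"y":0,"z":30,"twist":0},{"x":-20,"y":0,"z":30,"twist":0},{"x":-20,"y":0,"z":30,"twist":0},{"x":-20,"y":0,"z":30,"twist":0},{"x":-20,"y":0,"z":30,"twist":0},{"x":-20,"y":0,"z":30,"twist":0},{"x":-10,"y":0,"z":30,"twist":0},{"x":0,"y":0,"z":0,"twist":0}]'
python3 -m inch '[{"x":0,"y":0,"z":0,"twist":-0.14},{"x":0,"y":0,"z":0,"twist":-0.14},{"x":0,"y":0,"z":0,"twist":-0.14},{"x":0,"y":0,"z":0,"twist":-0.14},{"x":0,"y":0,"z":0,"twist":-0.14},{"x":0,"y":0,"z":0,"twist":-0.14},{"x":0,"y":0,"z":0,"twist":-0.14},{"x":0,"y":0,"z":0,"twist":-0.03},{"x":0,"y":0,"z":0,"twist":0},{"x":0,"y":0,"z":0,"twist":0}]'
 python3 st.py
```

```text
t: 2.0
tool_pos: [0.5595, -0.0536, 0.4455]
orientation: [-1.387, 0.874, -0.875]
force: [-0.8, -0.5, 0.1]
opening: 0.0006
t: 3.0
tool_pos: [0.5579, -0.0566, 0.4451]
orientation: [-1.569, 0.095, -0.096]
force: [-0.3, -0.9, 0.2]
opening: 0.0007
t 3.0 tcp [ 0.5579 -0.0566  0.4451] F [-0.34 -0.86  0.2 ] open 0.00067924056986069
[[ 0.993  0.     0.121]
 [-0.121 -0.     0.993]
 [ 0.    -1.    -0.   ]]
tip [ 0.5579 -0.0566  0.2591]
box frame tip x,y mm -8.14963236915868 68.48832495769385
tool x heading deg -6.958666555511012  box x -6.7
to (0, 0.08, 0.22) tool mm [ 8.1 39.1 11.6]
to (0, 0.08, 0.085) tool mm [  8.1 174.1  11.6]
to (0, 0.0, 0.085) tool mm [  8.4 174.1 -68.4]
```

```bash
python3 -m inch '[{"x":4,"y":20,"z":0,"twist":0},{"x":4,"y":30,"z":0,"twist":0},{"x":0,"y":30,"z":0,"twist":0},{"x":0,"y":30,"z":0,"twist":0},{"x":0,"y":30,"z":0,"twist":0},{"x":0,"y":24,"z":0,"twist":0},{"x":0,"y":10,"z":0,"twist":0},{"x":0,"y":0,"z":0,"twist":0},{"x":0,"y":0,"z":0,"twist":0}]'
 python3 st.py
python3 - <<'E'
from plant import imaging
import cv2,numpy as np
a=[]
c=imaging.read_camera('scene')['color'][150:290,200:360];d=imaging.read_camera('top')['color'][110:250,240:400]
cv2.imwrite('pics/p1.png',cv2.resize(np.hstack([c,d]),None,fx=2.5,fy=2.5,interpolation=3)[...,::-1])
E
```

```text
t: 3.9
tool_pos: [0.5664, -0.0574, 0.272]
orientation: [-1.569, 0.092, -0.094]
force: [0.5, -0.1, 0.6]
opening: 0.0002
t 3.9 tcp [ 0.5664 -0.0574  0.272 ] F [ 0.48 -0.12  0.57] open 0.00021462353935628982
[[ 0.993  0.001  0.118]
 [-0.118 -0.     0.993]
 [ 0.001 -1.    -0.   ]]
tip [ 0.5667 -0.0575  0.086 ]
box frame tip x,y mm 0.6660269138508095 68.68583558714968
tool x heading deg -6.804528040480923  box x -6.7
to (0, 0.08, 0.22) tool mm [  -0.5 -134.    11.3]
to (0, 0.08, 0.085) tool mm [-0.7  1.  11.3]
to (0, 0.0, 0.085) tool mm [ -0.5   1.  -68.7]
```

View pics/p1.png

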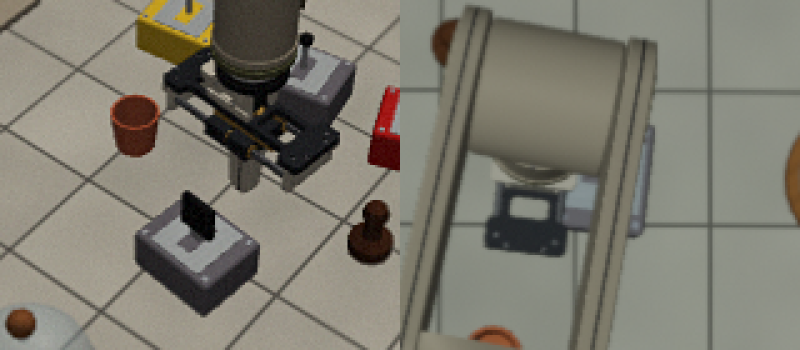

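```bash
python3 -m inch '[{"x":0,"y":0,"z":-15,"twist":0},{"x":0,"y":0,"z":-20,"twist":0},{"x":0,"y":0,"z":-15,"twist":0},{"x":0,"y":0,"z":-8,"twist":0},{"x":0,"y":0,"z":-5,"twist":0},{"x":0,"y":0,"z":-4,"twist":0},{"x":0,"y":0,"z":-3,"twist":0},{"x":0,"y":0,"z":-2,"twist":0},{"x":0,"y":0,"z":-2,"twist":0},{"x":0,"y":0,"z":-2,"twist":0},{"x":0,"y":0,"z":0,"twist":0}]'
 python3 st.py | head -6
cat > pic.py <<'E'
import sys,cv2,numpy as np
from plant import imaging
c=imaging.read_camera('scene')['color'][190:290,220:340]
cv2.imwrite(sys.argv[1],cv2.resize(c,None,fx=5,fy=5,interpolation=3)[...,::-1])
E
python3 pic.py pics/p2.png
```

```text
t: 5.1
tool_pos: [0.5568, -0.1326, 0.2704]
orientation: [-1.568, 0.093, -0.092]
force: [1.1, 3.5, -1.4]
opening: 0.0004
t 5.1 tcp [ 0.5568 -0.1326  0.2704] F [ 1.07  3.51 -1.44] open 0.00043185507099424003
[[ 0.993 -0.001  0.118]
 [-0.118  0.     0.993]
 [-0.001 -1.     0.   ]]
tip [ 0.5567 -0.1326  0.0844]
box frame tip x,y mm -0.46497023561783635 -7.054453195899091
```

View pics/p2.png

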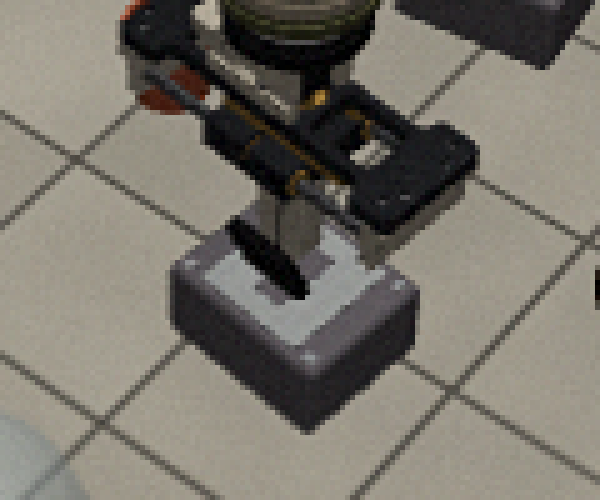

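Run:
```python
from plant import imaging
from h import *
c=imaging.read_camera('scene');P=cloud(c)[228:255,262:288].reshape(-1,3);col=c['color'][228:255,262:288].reshape(-1,3)
m=(col.max(1)<45)&(P[:,2]>.062);P=P[m]
d=np.array([.5580,-.1256]);ax=np.array([np.cos(-.117),np.sin(-.117)]);n=np.array([-ax[1],ax[0]])
by=(P[:,:2]-d)@n;bx=(P[:,:2]-d)@ax;print(len(P),bx.min(),bx.max())
for lo in np.arange(.06,.12,.008):
    k=(P[:,2]>=lo)&(P[:,2]<lo+.008)
    if k.sum():print(lo.round(3),k.sum(),np.median(by[k]).round(4))
print('tilt median (front face -5mm)',np.median(np.arctan2(-by,P[:,2]-.035)))
```

```text
134 -0.021698795398043 0.0570262494758568
0.068 7 -0.0196
0.076 12 -0.0227
0.084 10 -0.0263
0.092 10 -0.0272
0.1 31 -0.0319
0.108 38 -0.0306
0.116 3 -0.0136
tilt median (front face -5mm) 0.3935120463476389
```

The paddle leans toward the dome at about 0.37 rad (3.5 N of reaction force), so I'll hold it there for well over a second.

```bash
python3 -m inch '[{"x":0,"y":0,"z":-1,"twist":0},{"x":0,"y":0,"z":0,"twist":0},{"x":0,"y":0,"z":0,"twist":0},{"x":0,"y":0,"z":0,"twist":0},{"x":0,"y":0,"z":0,"twist":0},{"x":0,"y":0,"z":0,"twist":0},{"x":0,"y":0,"z":0,"twist":0},{"x":0,"y":0,"z":0,"twist":0},{"x":0,"y":0,"z":0,"twist":0},{"x":0,"y":0,"z":0,"twist":0},{"x":0,"y":0,"z":0,"twist":0},{"x":0,"y":0,"z":0,"twist":0}]'
python3 -m inch '[{"x":0,"y":0,"z":0,"twist":0},{"x":0,"y":0,"z":0,"twist":0},{"x":0,"y":0,"z":0,"twist":0},{"x":0,"y":0,"z":0,"twist":0},{"x":0,"y":0,"z":0,"twist":0}]'
python3 -m inch '[{"x":0,"y":0,"z":2,"twist":0},{"x":0,"y":0,"z":3,"twist":0},{"x":0,"y":0,"z":3,"twist":0},{"x":0,"y":0,"z":4,"twist":0},{"x":0,"y":0,"z":4,"twist":0},{"x":0,"y":0,"z":4,"twist":0},{"x":0,"y":0,"z":5,"twist":0},{"x":0,"y":0,"z":15,"twist":0},{"x":0,"y":0,"z":20,"twist":0},{"x":0,"y":0,"z":20,"twist":0},{"x":0,"y":0,"z":0,"twist":0},{"x":0,"y":0,"z":0,"twist":0}]'
python3 -m inch '[{"x":0,"y":-20,"z":0,"twist":0},{"x":0,"y":-30,"z":0,"twist":0},{"x":0,"y":-30,"z":0,"twist":0},{"x":0,"y":-30,"z":0,"twist":0},{"x":0,"y":-20,"z":0,"twist":0},{"x":0,"y":0,"z":0,"twist":0},{"x":0,"y":0,"z":0,"twist":0}]'
python3 - <<'E'
from plant import imaging
from h import *
c=imaging.read_camera('scene');cv2.imwrite('pics/p3.png',c['color'][...,::-1]);Pf=cloud(c)
P=Pf[220:255,258:295].reshape(-1,3);col=c['color'][220:255,258:295].reshape(-1,3)
P=P[(col.max(1)<45)&(P[:,2]>.072)]
d=np.array([.5580,-.1256]);ax=np.array([np.cos(-.117),np.sin(-.117)]);n=np.array([-ax[1],ax[0]])
by=(P[:,:2]-d)@n
for lo in np.arange(.07,.12,.01):
    k=(P[:,2]>=lo)&(P[:,2]<lo+.01);print(lo.round(3),k.sum(),np.median(by[k]).round(4))
import pickle
o=pickle.load(open('scene.pkl','rb'))
for nm,r in(('dome',np.s_[270:350,175:255]),):
    print(nm,'mean abs diff',np.abs(c['color'][r].astype(int)-o['color'][r]).mean())
E
```

```text
t: 6.4
tool_pos: [0.5569, -0.1338, 0.2707]
orientation: [-1.569, 0.093, -0.093]
force: [-1.9, 3.6, -1.1]
opening: 0.0004
t: 6.9
tool_pos: [0.5568, -0.1338, 0.2707]
orientation: [-1.569, 0.093, -0.093]
force: [-1.4, 4.0, -0.3]
opening: 0.0006
t: 8.1
tool_pos: [0.5663, -0.0535, 0.2706]
orientation: [-1.569, 0.092, -0.091]
force: [-0.0, -0.3, 0.3]
opening: 0.0005
t: 8.8
tool_pos: [0.5663, -0.0548, 0.4006]
orientation: [-1.569, 0.093, -0.094]
force: [-0.3, -0.6, -0.7]
opening: 0.0008
0.07 23 -0.005
0.08 33 -0.0049
0.09 28 -0.0053
0.1 38 -0.0047
0.11 50 -0.0025
dome mean abs diff 4.950208333333333
```

View pics/p3.png

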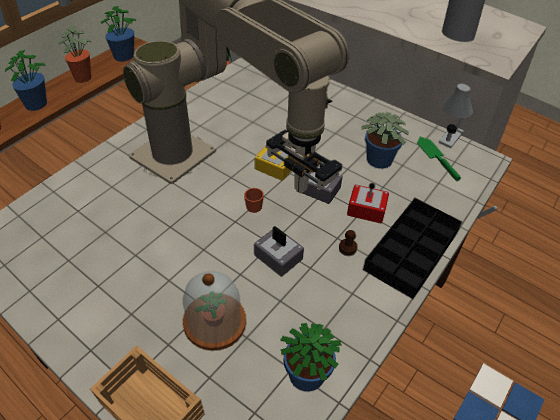

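The paddle's front face sits at −5 mm at every height, so it is upright again. The dome is still at (213,310) with its knob at (208,280), as before. The gripper is clear, with its tips about 0.21 m above the table.

```bash
python3 -c "
from plant import robot
print(robot.close_job())"
```

```text
the job is handed in; nothing more can be done
None
```

I pushed the blind switch's paddle over to the dome's side (its −y side), held it there, let it spring back and handed the job in. Handing in gives no verdict, so the results below are from my own checks.

- **Hold:** with the fingers closed, I held the paddle over for about 1.8 s. Depth readings gave a tilt of about 0.37 rad, and the reaction force was about 4 N.
- **Release:** I backed off slowly and raised the gripper clear. The paddle then measured upright, with its front face at −5 mm at nearly all heights. The top few millimetres read −2.5 mm, probably because the top edge was in that band.
- **Dome:** it looks to be in the same place in the before and after pictures. I compared only the pictures (mean difference about 5 grey levels) and did not measure its position again.
- **Vent switch:** the fingers stayed about 0.2 m or more from the stick. In the last picture the gripper hides it, so I did not confirm by sight that it is upright.

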